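# Flip the status paddle of the filled tube rack to green

## Robot

A 7-joint arm with a two-finger parallel gripper is mounted at the origin on a cart in front of the work surface, level with it; the furniture and walls round the work are solid. World frame = base frame: x ahead of the robot, y to its left, z up, the work surface at z = 0. Lengths are in m, angles in rad, forces in N, time in s.
With the tool pointing down it reaches from about 0.35 to 0.9 m from the base axis. Payload 8.1 kg.
Tool frame: the origin (TCP) lies midway between the tips of the shut fingers; the grasp point (between the pads) lies 19 mm behind it; z points along the fingers, y is the line along which they close (so a half turn about z gives the same grasp; the last joint's range is limited). The gripper opens to 92 mm and grips with 3 to 60 N. Pads are 19 mm wide; open, the fingers measure 130 mm over their backs; the gripper's body (75 mm by 190 mm) begins 47 mm behind the grasp point.
Start: joints at [1.06, 0.434, 0.025, 1.573, -0.012, 1.134, -0.075], TCP at [0.248, -0.574, 0.227] pointing down, gripper open.
Joint ranges: [-2.62, 2.62], [-0.44, 2.09], [-1.27, 1.32], [0.08, 2.57], [-1.32, 4.46], [0.12, 2], [-2.74, 2.74]. Speed limits (rad/s): [2.22, 2.22, 3.01, 3.01, 3.14, 3.14, 3.14].

## Interface

Orientations are given as a rotation vector (axis times angle).
In Python, from cell import observe, get_image, camera_model, sign_off, recognise, silhouettes gives the robot as it stands.
- The arm moves only by the tool apply_moves, never from a script. Its argument "motion" is a list of rows, each an object of numbers: "x", "y", "z": the shift along the world's x, y, z in cm; "yaw": the turn about the world's z in degrees; "hand": the opening, from -1 (shut) to 1 (fully open), so that 0 is half open. In form: [{"x": .., "y": .., "z": .., "yaw": .., "hand": ..}, ...]. A call has 1 to 10 rows; each row is the pose to reach, as a shift and turn from the pose commanded when the call began; what a row does not reach only later rows make up. A row lasts 1/8 s, in which the tool goes at most 62.5 mm and 10.7 degrees, less where a joint would pass 70% of its speed; a pose out of reach is approached as far as the arm can. A call with a gripper value outside its range is refused whole. The fingers move at their own pace and stop on an object; "newtons" is the grip in N (left out, the last holds). Time passes only in rows, so rows that repeat a pose let the fingers close. It gives the time, the measured TCP pose, the force, the opening and the grip force at its end, in the units of the state.
- observe(): the state, without advancing time (a new reading comes with each control period).
- get_image(name): name is "scene" or "top"; returns the picture (400x640x3 uint8, blue, green, red); there is no depth.
- camera_model(name): a dict with "camera_matrix" (3x3 intrinsics, pixels), "T" (4x4, takes a point from camera to world coordinates). Camera axes: x right, y up, looking along -z (the intrinsics and any distortion apply to the point x, -y, -z); pixel columns grow to the right and rows downward; lengths in m; the calibration is good to about 2 mm. A picture is of the moment at which its call begins. camera_model takes no time and is no camera call.
- sign_off(): hands the job in; it is judged then, once.
Trained networks look in the newest picture that a camera, given by its name, has taken for a name from the list of things; names that differ only in an ending like _2 or _b are one class to them, and where a whole thing is asked for, a point or a joint stands for the part that bears it (a point fixed in the world has none). Each returns a list of dicts, best first, with "p" (0 to 1); they miss things now and then, are a little off and sometimes report something else, mostly with a low value. They report only what shows in the picture. A call takes as long as a camera call. They do not tell look-alikes from the thing itself.
- recognise(query, camera): "rect" ([left, top, right, bottom] in pixels, round what is visible of it).
- silhouettes(query, camera): "mask" (400x640 bool, what is visible of it) and "rect" ([left, top, right, bottom] in pixels, round what is visible of it).
The state is a dict: "clock": time; "joints": joint angles; "dq": joint speeds; "joint_efforts": joint torques, N m; "position": TCP position; "ee_rot": TCP orientation; "force": force on the tool from outside, world axes, zero at the start; "ft_torque": the same for the moment, N m; "width": opening from 0.0 (shut) to 1.0 (fully open); "gripper_force": force on a finger pad.
Only numpy, scipy, OpenCV 4.12 (cv2) and the standard library are available. Lean on these libraries where they do the work, as an engineer would, in place of code of your own. Each camera call takes 0.05 s, during which the arm holds its last target. There are 200 camera calls.

## Task

The foam rack with the green-capped tubes is ready for collection: on the stand in front of it, flip the hinged status paddle over from red to green by pushing it with the fingertips, and push it down until it lies flat against its stop on the far side. Only push, gently: do not pinch the paddle, and do not lift the stand or shove it out of its place. Leave the empty rack's paddle showing red, and leave the racks and bottles as they stand.

Things in the scene. Friction and masses are not known exactly. Their poses are not given: they have to be found in the camera images.
- stand_full: loose status stand in front of the foam rack with green-capped tubes: 1.2 kg, dark steel base 130 (x) x 110 (y) x 12 mm, two aluminium uprights to 87 mm high, inner faces 41 mm either side of the middle. Origin: centre of the underside. z up; y along the hinge; +x is the far side, toward the rack; -x is roughly toward the robot (yaw within 0.4 rad).
- full_hinge (a point): middle of the hinge line of the stand of the filled rack, 75 mm above the worktop; axes as the stand's.
- paddle_full (a joint): hinge angle of the filled rack's paddle: 0 = level on the near (-x) side, red face (white bar) up; 1.57 = upright; 3.14 = level against the stop on the far (+x) side, green face (white disc) up. Starts at 0 to 0.25. The hinge is stiff (friction 0.035 N m, paddle 60 g): it stays at any angle it is left at.
- full_edge (a point): middle of the free edge of the filled rack's paddle, 70 mm from the hinge line. The paddle is a plate 5 mm thick and 68 mm wide (34 mm either side of the middle); when level it has free air under it down to the base. A fingertip that pushes the edge should rise along with it; pushing level against a low edge jams and shoves the stand.
- full_pin (a point): end of the finger pin on the red face of the filled rack's paddle. A steel pin, 8 mm thick, stands square out of each face, 42 mm from the hinge line and 26 mm to the stand's +y side of the middle, its end 38 mm from the plate's mid-plane. With the paddle level the red side's pin stands upright; pushing it toward the hinge with a fingertip starts the flip.
- stand_empty: loose status stand in front of the foam rack with empty holes: 1.2 kg, dark steel base 130 (x) x 110 (y) x 12 mm, two aluminium uprights to 87 mm high, inner faces 41 mm either side of the middle. Origin: centre of the underside. z up; y along the hinge; +x is the far side, toward the rack; -x is roughly toward the robot (yaw within 0.4 rad).
- paddle_empty (a joint): hinge angle of the empty rack's paddle (same make), to be left as it is: 0 = level on the near (-x) side, red face (white bar) up; 1.57 = upright; 3.14 = level against the stop on the far (+x) side, green face (white disc) up. Starts at 0 to 0.25. The hinge is stiff (friction 0.035 N m, paddle 60 g): it stays at any angle it is left at.
- rack_full: white foam block 60x48 mm holding green-capped tubes, 75 mm high over all, loose, on the worktop about 170 mm behind (+x of) its stand. Origin: centre of the underside.
- rack_empty: white foam block 60x48x34 mm with empty holes, loose, about 170 mm behind (+x of) the other stand. Origin: centre of the underside.
- amber_bottle: loose amber bottle with a blue cap, 60 mm diameter, 98 mm high, between the two stands. Origin: centre of the underside.
- white_bottle: loose white bottle with a green cap, 48 mm diameter, 93 mm high, at the robot's right. Origin: centre of the underside.
Mind the look-alikes: they are no part of the job. Leave any black look-alike of the rack_full alone.

How it is judged:
On the way:
1. the paddle of the filled rack is pushed up past upright (value of joint paddle_full above 1.65 rad).
At the end, for the whole second after the job is handed in: Filled rack's paddle green up, joint above 2.97; empty rack's paddle red up, joint below 0.45; stands moved under 40 mm (filled) and 20 mm (empty), flat within 0.06 rad, pushed one at rest (0.02 m/s); racks and bottles upright within 0.2 rad, moved under 30 mm (value of joint paddle_full above 2.97 rad and value of joint paddle_empty below 0.45 rad and distance of stand_full from where it was at the start of the episode below 0.04 m and angle between each of stand_full, stand_empty's own z axis and vertical below 0.06 rad and distance of stand_empty from where it was at the start of the episode below 0.02 m and linear speed of stand_full below 0.02 m/s and distance of each of rack_full, rack_empty, amber_bottle, white_bottle from where it was at the start of the episode below 0.03 m and angle between each of rack_full, rack_empty, amber_bottle, white_bottle's own z axis and vertical below 0.2 rad); the robot touches nothing.
It fails at once if a stand is lifted or carried (more than 12 mm off the worktop) (height (world z) of any of stand_full, stand_empty above 0.012 m).
It fails at once if a stand is tipped by more than 0.25 rad (angle between any of stand_full, stand_empty's own z axis and vertical above 0.25 rad).
It fails at once if the stand or its paddle is pinched or pressed hard (more than 40 N from the fingers) (contact force between the fingers and stand_full above 40 N).
It fails at once if the empty rack's paddle is flipped up (joint above 0.6) (value of joint paddle_empty above 0.6 rad).
It fails at once if a rack or bottle is lifted, shoved by more than 30 mm or tipped (distance of any of rack_full, rack_empty, amber_bottle, white_bottle from where it was at the start of the episode above 0.03 m or angle between any of rack_full, rack_empty, amber_bottle, white_bottle's own z axis and vertical above 0.4 rad).
It also fails if it takes over 45 s, if anything falls off the work surface, if the arm or the gripper's body presses on something with over 40 N, if the wrist force passes 120 N, or if a joint passes its speed limit or range.

## Working session

There is one attempt and no reset: what is moved stays moved. The work goes in short steps, Python scripts to look and compute and a tool call to move; the robot and the scene stay as the last step left them, time stands still between calls to the robot, and variables do not carry over. Pictures are saved under pics/ and viewed, at most 10 in all, crops included, and the job is handed in when it is done.

Besides the shell and the picture viewer there is one more tool, called after "Request:" in YAML: its name, and indented under it one key for each argument. apply_moves: Moves the arm, as the interface text tells. Its arguments: {"type":"object","properties":{"motion":{"type":"array","items":{"type":"object","properties":{"x":{"type":"number"},"y":{"type":"number"},"z":{"type":"number"},"yaw":{"type":"number"},"hand":{"type":"number"}}}},"newtons":{"type":"number"}},"required":["motion"]}

```bash
mkdir -p pics
python3 - <<'E'
from cell import *
import cv2,numpy as np
for c in("scene","top"):
    im=get_image(c);cv2.imwrite(f"pics/{c}0.png",im)
    m=camera_model(c);print(c,np.round(m["camera_matrix"],1).tolist(),np.round(m["T"],3).tolist(),[k for k in m])
    for q in("stand_full","paddle_full","full_pin","rack_full","rack_empty","amber_bottle","white_bottle"):
        print(q,[(np.round(r["rect"]).astype(int).tolist(),round(r["p"],2)) for r in recognise(q,c)])
print(observe())
E
```

```text
scene [[422.6, 0.0, 315.1], [0.0, 422.6, 199.9], [0.0, 0.0, 1.0]] [[-0.779, 0.376, -0.501, 0.028], [-0.627, -0.461, 0.628, 0.62], [0.005, 0.804, 0.595, 0.743], [0.0, 0.0, 0.0, 1.0]] ['camera_matrix', 'T']
stand_full [([328, 178, 387, 228], 0.94)]
paddle_full [([350, 180, 385, 208], 0.94)]
full_pin [([355, 181, 386, 204], 0.77)]
rack_full [([295, 174, 321, 200], 0.73), ([278, 188, 309, 213], 0.6)]
rack_empty [([229, 227, 258, 255], 0.82)]
amber_bottle [([327, 235, 348, 274], 0.69)]
white_bottle [([374, 159, 394, 191], 0.57), ([328, 234, 350, 275], 0.24)]
top [[442.0, 0.0, 320.6], [0.0, 442.0, 201.3], [0.0, 0.0, 1.0]] [[-0.064, 0.973, -0.22, 0.34], [-0.998, -0.062, 0.015, -0.052], [0.001, 0.22, 0.975, 1.204], [0.0, 0.0, 0.0, 1.0]] ['camera_matrix', 'T']
stand_full [([347, 199, 391, 252], 0.92), ([245, 164, 269, 188], 0.23)]
paddle_full [([358, 218, 386, 249], 0.7)]
full_pin [([359, 217, 391, 251], 0.56)]
rack_full [([350, 151, 372, 182], 0.55)]
rack_empty [([245, 168, 265, 189], 0.66), ([345, 198, 395, 248], 0.37)]
amber_bottle [([288, 250, 309, 276], 0.8)]
white_bottle [([417, 211, 440, 235], 0.64)]
{'clock': 0.8, 'joints': array([ 1.06040059,  0.43449328,  0.02496247,  1.57318829, -0.01161681,
        1.13398126, -0.07509825]), 'dq': array([ 2.62264433e-04,  1.31824879e-03,  3.22955234e-04,  6.74783877e-05,
        1.99636660e-03, -3.01982842e-04, -3.04204696e-04]), 'joint_efforts': array([-2.38982220e-04, -6.67601252e+01,  9.83661152e-01, -3.14798856e+01,
       -6.07749517e-02,  3.25620349e-02, -6.11052883e-06]), 'position': array([ 0.2478784 , -0.57377062,  0.22675011]), 'ee_rot': array([3.07646661e+00, 6.36035054e-01, 6.13696867e-05]), 'force': array([-0.05545914, -0.05186976,  0.06633004]), 'ft_torque': array([-0.02044672, -0.02867132, -0.02713877]), 'gripper_force': 0.0, 'width': 1.0019334127247304}
```

Run:
```python
import cv2,numpy as np
a=cv2.imread("pics/scene0.png");b=cv2.imread("pics/top0.png")
A=cv2.resize(a[140:290,210:410],None,fx=4,fy=4,interpolation=cv2.INTER_CUBIC);B=cv2.resize(b[140:290,240:440],None,fx=4,fy=4,interpolation=cv2.INTER_CUBIC)
cv2.imwrite("pics/a.png",A);cv2.imwrite("pics/b.png",B)
```

```text
(no output)
```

View pics/a.png

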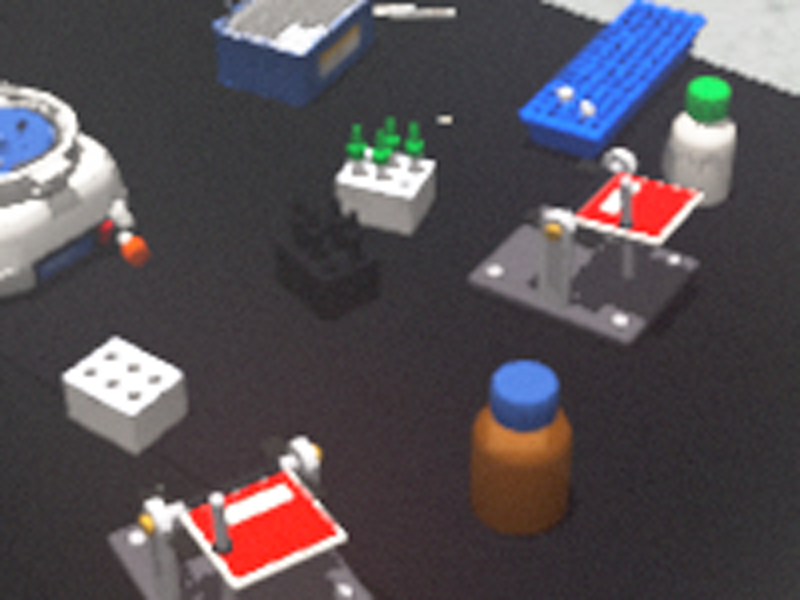

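View pics/b.png

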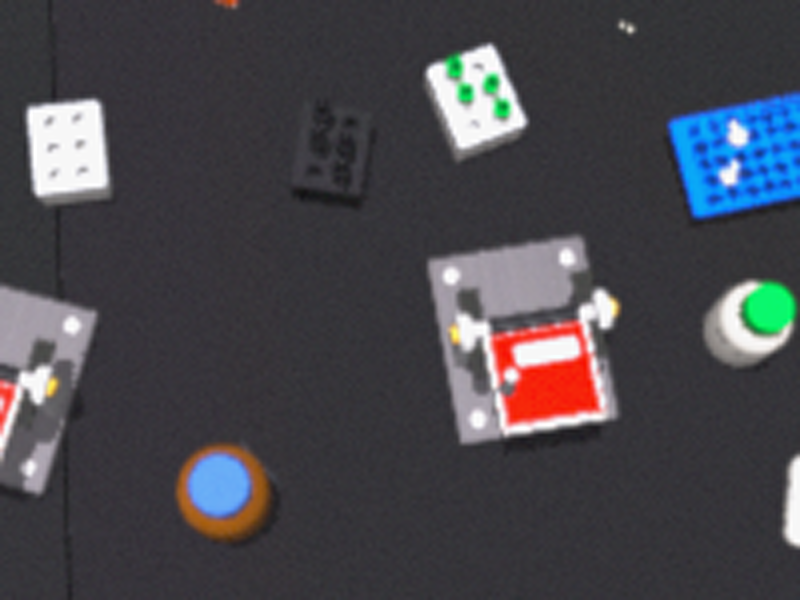

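View pics/top0.png

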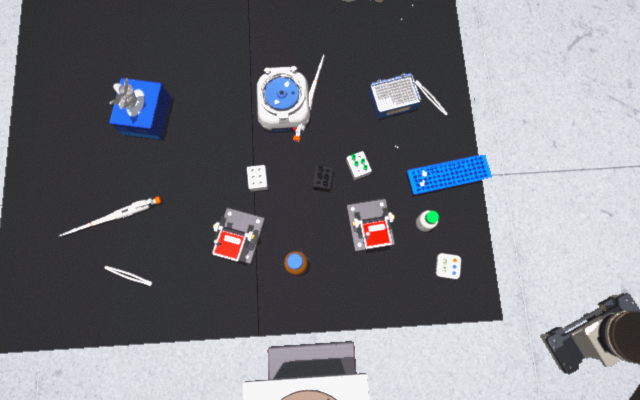

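The stand in front of the green-capped rack is the one at top (371,225). Not wanted: the other stand at top (238,236), in front of the empty rack (257,178), and the black look-alike rack at (323,178). The crop confirms red is up, with the pin at top (368,233.5). Next I fit the stand pose.

```bash
cat > fit.py <<'E'
import numpy as np
from scipy.optimize import least_squares
from cell import camera_model
CM={c:camera_model(c) for c in("scene","top")}
def proj(c,p):
    m=CM[c];T=m["T"];q=(np.asarray(p)-T[:3,3])@T[:3,:3];q=q*[1,-1,-1]
    h=q@m["camera_matrix"].T;return h[:,:2]/h[:,2:]
def W(v,p):
    c,s=np.cos(v[2]),np.sin(v[2]);p=np.atleast_2d(p)
    return np.c_[v[0]+c*p[:,0]-s*p[:,1],v[1]+s*p[:,0]+c*p[:,1],p[:,2]]
def pad(th,r,y,n=0):
    return [-r*np.cos(th)+n*np.sin(th),y,.075+r*np.sin(th)+n*np.cos(th)]
def unproj(c,px,z):
    m=CM[c];T=m["T"];d=np.linalg.solve(m["camera_matrix"],[*px,1])*[1,-1,-1];d=T[:3,:3]@d
    return T[:3,3]+d*(z-T[2,3])/d[2]
E
python3 - <<'E'
from fit import *
t=np.array([(430,262),(583,238),(463,442),(617,415),(512,374),(505,432),(607,412)])/4+[240,140]
s=np.array([(470,278),(630,340),(698,265),(627,180),(703,190),(660,240)])/4+[210,140]
def mod(v):
    th=v[3]
    P=W(v,[[.065,.055,.012],[.065,-.055,.012],[-.065,.055,.012],[-.065,-.055,.012],pad(th,.042,.026,.038),pad(th,.07,.034),pad(th,.07,-.034)])
    return P
def res(v):
    P=mod(v);return np.r_[(proj("top",P)-t).ravel(),(proj("scene",P[[0,2,3,4,6,5]])-s).ravel()]
r=least_squares(res,[.45,-.16,0.1,.1],loss="soft_l1");v=r.x
print(v.round(4));print(res(v).reshape(-1,2).round(1).tolist())
print("pin",W(v,pad(v[3],.042,.026,.038)).round(4),"edge",W(v,pad(v[3],.07,0)).round(4),"hinge",W(v,[0,0,.075]).round(4))
for n,p,z in(("rack",(359,168),.05),("white",(431,217),.09),("amber",(294.5,261),.09)):print(n,unproj("top",p,z).round(3))
np.save("v.npy",v)
E
```

```text
[ 0.5347 -0.2027  0.1069  0.117 ]
[[-1.0, -0.6], [-0.2, -1.2], [-0.4, 0.9], [1.0, 0.7], [0.0, 0.2], [-0.3, 0.6], [0.4, 1.1], [-1.1, -0.9], [0.0, -0.4], [0.4, -2.2], [-0.5, -1.0], [0.1, 0.2], [-0.2, 0.1]]
pin [[ 0.4948 -0.1808  0.1176]] edge [[ 0.4655 -0.2101  0.0832]] hinge [[ 0.5347 -0.2027  0.075 ]]
rack [ 0.686 -0.18   0.05 ]
white [ 0.531 -0.349  0.09 ]
amber [0.442 0.006 0.09 ]
```

Request:
apply_moves:
  motion:
    - {"x": 4,"y": 7,"z": 2,"yaw": -5,"hand": -1}
    - {"x": 8,"y": 14,"z": 2,"yaw": -10,"hand": -1}
    - {"x": 12,"y": 21,"z": 2,"yaw": -17.2,"hand": -1}
    - {"x": 16,"y": 29,"z": 0,"yaw": -17.2,"hand": -1}
    - {"x": 20,"y": 37,"z": -2,"yaw": -17.2,"hand": -1}
    - {"x": 20.2,"y": 37.7,"z": -5,"yaw": -17.2,"hand": -1}
    - {"x": 20.2,"y": 37.7,"z": -8,"yaw": -17.2,"hand": -1}
    - {"x": 20.2,"y": 37.7,"z": -10,"yaw": -17.2,"hand": -1}
    - {"x": 20.2,"y": 37.7,"z": -10,"yaw": -17.2,"hand": -1}
    - {"x": 20.2,"y": 37.7,"z": -10,"yaw": -17.2,"hand": -1}
  newtons: 20

```text
clock: 2.05
position: [0.4501, -0.1981, 0.1278]
ee_rot: [3.136, 0.167, 0.001]
force: [0.2, -0.2, 0.6]
width: 0.005
gripper_force: 0.0
```

```bash
cat > look.py <<'E'
import sys,cv2,numpy as np
from cell import *
from fit import *
a=get_image("scene");b=get_image("top")
A=a[120:270,290:440];B=b[130:280,300:450]
cv2.imwrite(sys.argv[1],np.hstack([cv2.resize(i,(400,400),interpolation=cv2.INTER_CUBIC) for i in(A,B)]))
o=observe();v=np.load("v.npy");d=o["position"]-[v[0],v[1],0];c,s=np.cos(v[2]),np.sin(v[2])
print(o["clock"],o["position"].round(4),"local",(d[0]*c+d[1]*s).round(4),(-d[0]*s+d[1]*c).round(4),"F",o["force"].round(1),"w",round(o["width"],2),"rot",o["ee_rot"].round(3))
for c in("scene","top"):print(c,proj(c,[o["position"]]).round(1))
E
python3 look.py pics/l1.png
```

```text
2.15 [ 0.4503 -0.1984  0.1282] local -0.0834 0.0133 F [ 0.3 -0.1  0.1] w 0.0 rot [3.136e+00 1.650e-01 3.000e-03]
scene [[384.8 183.8]]
top [[377.3 250.6]]
```

View pics/l1.png

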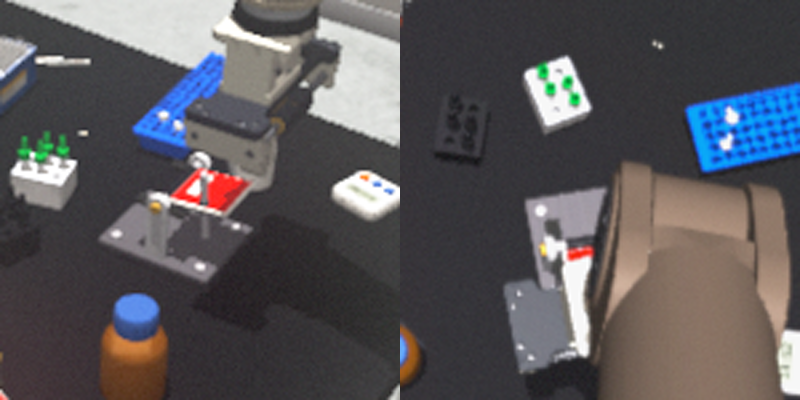

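Request:
apply_moves:
  motion:
    - {"x": 0.8,"y": 0.1,"z": -1}
    - {"x": 1.6,"y": 0.17,"z": -1.7}
    - {"x": 2.3,"y": 0.25,"z": -1.7}
    - {"x": 2.8,"y": 0.3,"z": -1.7}
    - {"x": 3.2,"y": 0.34,"z": -1.7}
    - {"x": 3.6,"y": 0.38,"z": -1.3}
    - {"x": 3.9,"y": 0.42,"z": -0.95}
    - {"x": 4.3,"y": 0.46,"z": -0.65}
    - {"x": 4.8,"y": 0.51,"z": -0.35}
    - {"x": 4.8,"y": 0.51,"z": -0.35}

```text
schema error: expected keys x, y, z, yaw, hand
```

```bash
python3 look.py pics/l2.png
```

```text
2.25 [ 0.4502 -0.198   0.128 ] local -0.0835 0.0136 F [0.1 0.  0.5] w 0.01 rot [3.136e+00 1.660e-01 3.000e-03]
scene [[384.8 184. ]]
top [[377.1 250.7]]
```

View pics/l2.png

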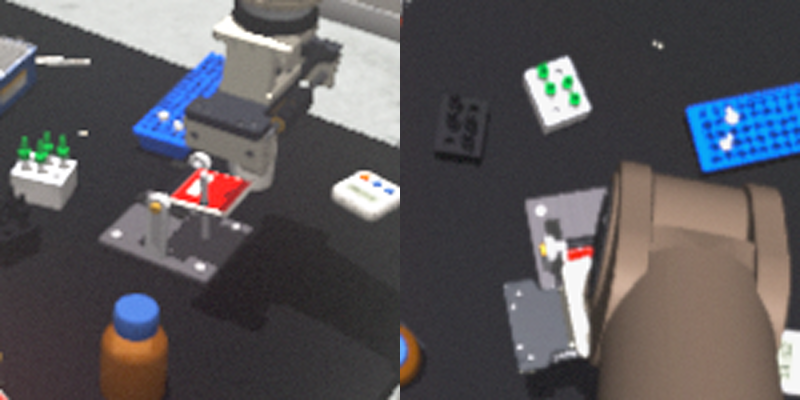

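The move was refused because it lacked keys, so the picture is unchanged. Resending with all keys.

Request:
apply_moves:
  motion:
    - {"x": 0.8,"y": 0.1,"z": -1,"yaw": 0,"hand": -1}
    - {"x": 1.6,"y": 0.17,"z": -1.7,"yaw": 0,"hand": -1}
    - {"x": 2.3,"y": 0.25,"z": -1.7,"yaw": 0,"hand": -1}
    - {"x": 2.8,"y": 0.3,"z": -1.7,"yaw": 0,"hand": -1}
    - {"x": 3.2,"y": 0.34,"z": -1.7,"yaw": 0,"hand": -1}
    - {"x": 3.6,"y": 0.38,"z": -1.3,"yaw": 0,"hand": -1}
    - {"x": 3.9,"y": 0.42,"z": -0.95,"yaw": 0,"hand": -1}
    - {"x": 4.3,"y": 0.46,"z": -0.65,"yaw": 0,"hand": -1}
    - {"x": 4.8,"y": 0.51,"z": -0.35,"yaw": 0,"hand": -1}
    - {"x": 4.8,"y": 0.51,"z": -0.35,"yaw": 0,"hand": -1}

```text
clock: 3.5
position: [0.4985, -0.1916, 0.1236]
ee_rot: [3.137, 0.169, 0.001]
force: [0.3, 0.9, -0.5]
width: 0.004
gripper_force: 0.0
```

```bash
python3 look.py pics/l3.png
```

```text
3.6 [ 0.4978 -0.1916  0.1232] local -0.0355 0.0149 F [ 0.8  0.4 -0.8] w 0.0 rot [ 3.137  0.169 -0.   ]
scene [[367.8 180.1]]
top [[372.5 231.9]]
```

View pics/l3.png

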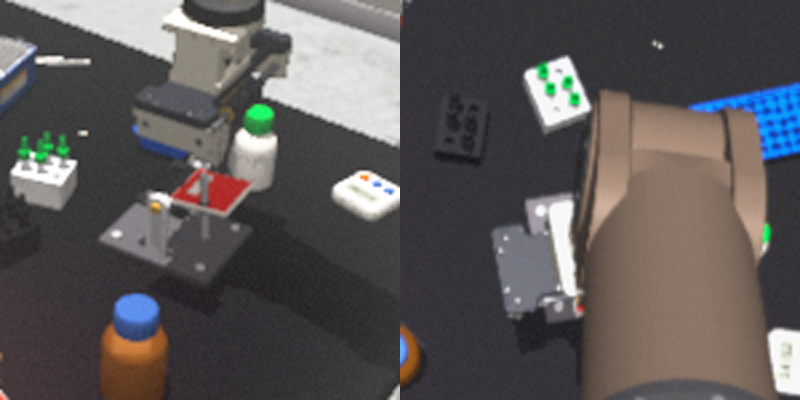

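The scene view shows the finger at (368,180), right above the pin end. It slid over the pin and the paddle hasn't moved. I'll back off and push lower on the pin.

Request:
apply_moves:
  motion:
    - {"x": -2,"y": -0.2,"z": 0.3,"yaw": 0,"hand": -1}
    - {"x": -3.9,"y": -0.4,"z": -0.5,"yaw": 0,"hand": -1}
    - {"x": -3.9,"y": -0.4,"z": -2.4,"yaw": 0,"hand": -1}
    - {"x": -3,"y": -0.3,"z": -2.5,"yaw": 0,"hand": -1}
    - {"x": -2.3,"y": -0.25,"z": -2.5,"yaw": 0,"hand": -1}
    - {"x": -1.7,"y": -0.18,"z": -2.5,"yaw": 0,"hand": -1}
    - {"x": -1.4,"y": -0.15,"z": -2.3,"yaw": 0,"hand": -1}
    - {"x": -1.1,"y": -0.12,"z": -1.9,"yaw": 0,"hand": -1}
    - {"x": -0.8,"y": -0.08,"z": -1.5,"yaw": 0,"hand": -1}
    - {"x": -0.4,"y": -0.04,"z": -1.15,"yaw": 0,"hand": -1}

```text
clock: 4.85
position: [0.4945, -0.1921, 0.1122]
ee_rot: [3.137, 0.169, 0.001]
force: [-1.3, -0.5, -0.5]
width: 0.009
gripper_force: 0.5
```

```bash
python3 look.py pics/l4.png
```

```text
4.95 [ 0.495  -0.192   0.1124] local -0.0383 0.0148 F [-0.6  0.1  0.8] w 0.01 rot [3.137e+00 1.690e-01 3.000e-03]
scene [[368.4 183.8]]
top [[372.3 233.6]]
```

View pics/l4.png

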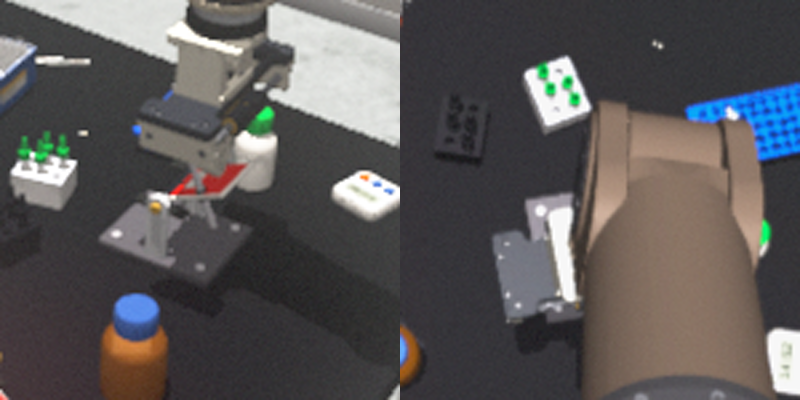

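The paddle is now rising: the scene crop shows it tilted at about (205,185), and the stand hasn't moved. I'll carry on along the arc.

Request:
apply_moves:
  motion:
    - {"x": 0.4,"y": 0.04,"z": 0.4,"yaw": 0,"hand": -1}
    - {"x": 0.8,"y": 0.08,"z": 0.75,"yaw": 0,"hand": -1}
    - {"x": 1.35,"y": 0.14,"z": 1.0,"yaw": 0,"hand": -1}
    - {"x": 1.9,"y": 0.2,"z": 1.2,"yaw": 0,"hand": -1}
    - {"x": 2.5,"y": 0.27,"z": 1.35,"yaw": 0,"hand": -1}
    - {"x": 3.1,"y": 0.33,"z": 1.4,"yaw": 0,"hand": -1}
    - {"x": 3.7,"y": 0.4,"z": 1.4,"yaw": 0,"hand": -1}
    - {"x": 4.3,"y": 0.46,"z": 1.3,"yaw": 0,"hand": -1}
    - {"x": 4.9,"y": 0.52,"z": 1.15,"yaw": 0,"hand": -1}
    - {"x": 5.4,"y": 0.58,"z": 0.95,"yaw": 0,"hand": -1}

```text
clock: 6.2
position: [0.5483, -0.1862, 0.1211]
ee_rot: [3.137, 0.169, 0.0]
force: [0.3, -1.1, -0.3]
width: 0.005
gripper_force: 0.5
```

```bash
python3 look.py pics/l5.png
```

```text
6.3 [ 0.5485 -0.1862  0.121 ] local 0.0155 0.0149 F [ 0.8 -0.6  0.6] w 0.0 rot [3.137 0.169 0.   ]
scene [[350.7 175. ]]
top [[368.4 212.1]]
```

View pics/l5.png

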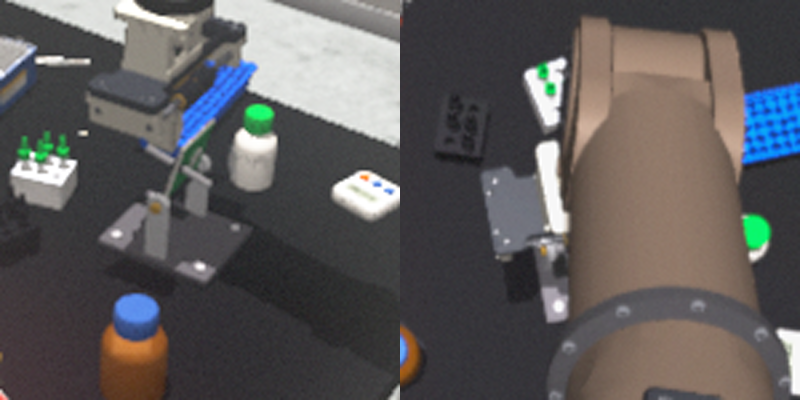

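The paddle is nearly upright, with its edge at scene (371,167), and the stand is unmoved. Next I go over the top and round behind the green face, at local y about -8 mm to clear the pin.

Request:
apply_moves:
  motion:
    - {"x": 0,"y": 0,"z": 2.5,"yaw": 0,"hand": -1}
    - {"x": 0,"y": 0,"z": 5,"yaw": 0,"hand": -1}
    - {"x": -2.5,"y": -1,"z": 5.2,"yaw": 0,"hand": -1}
    - {"x": -5.2,"y": -2.2,"z": 5.2,"yaw": 0,"hand": -1}
    - {"x": -7.9,"y": -3.15,"z": 5.2,"yaw": 0,"hand": -1}
    - {"x": -7.9,"y": -3.15,"z": 3,"yaw": 0,"hand": -1}
    - {"x": -7.9,"y": -3.15,"z": 0.5,"yaw": 0,"hand": -1}
    - {"x": -7.9,"y": -3.15,"z": 0.2,"yaw": 0,"hand": -1}

```text
clock: 7.3
position: [0.4678, -0.2172, 0.1221]
ee_rot: [-3.136, -0.169, 0.004]
force: [-0.4, -0.2, -0.6]
width: 0.007
gripper_force: 0.0
```

```bash
python3 look.py pics/l6.png
```

```text
7.4 [ 0.4689 -0.2176  0.1234] local -0.067 -0.0078 F [ 0.3  0.3 -0.5] w 0.01 rot [-3.137e+00 -1.690e-01  1.000e-03]
scene [[382.4 179.7]]
top [[384.1 242.8]]
```

View pics/l6.png

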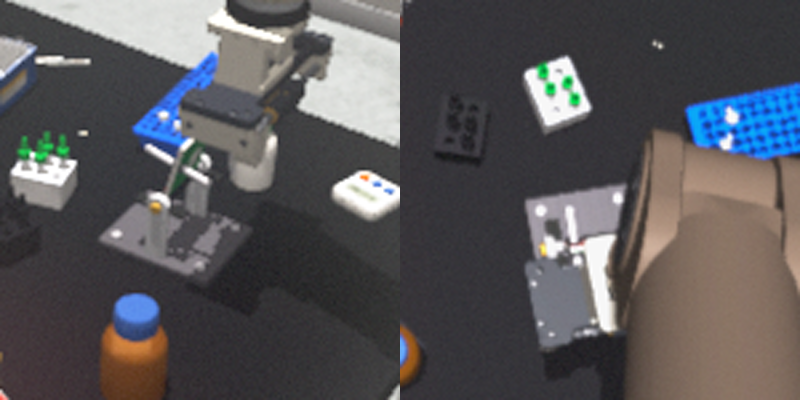

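Request:
apply_moves:
  motion:
    - {"x": 1.5,"y": 0.16,"z": 0.1,"yaw": 0,"hand": -1}
    - {"x": 2.7,"y": 0.29,"z": 0.2,"yaw": 0,"hand": -1}
    - {"x": 3.5,"y": 0.37,"z": 0.2,"yaw": 0,"hand": -1}
    - {"x": 4.2,"y": 0.45,"z": 0.2,"yaw": 0,"hand": -1}
    - {"x": 4.9,"y": 0.52,"z": 0.2,"yaw": 0,"hand": -1}
    - {"x": 5.5,"y": 0.59,"z": 0.3,"yaw": 0,"hand": -1}
    - {"x": 6.1,"y": 0.65,"z": 0.4,"yaw": 0,"hand": -1}
    - {"x": 6.7,"y": 0.72,"z": 0.4,"yaw": 0,"hand": -1}
    - {"x": 7.5,"y": 0.8,"z": 0.2,"yaw": 0,"hand": -1}
    - {"x": 8.2,"y": 0.88,"z": 0,"yaw": 0,"hand": -1}

```text
clock: 8.65
position: [0.5514, -0.2089, 0.1231]
ee_rot: [3.137, 0.169, 0.0]
force: [-0.6, -0.2, 0.1]
width: 0.006
gripper_force: 0.2
```

```bash
python3 look.py pics/l7.png
```

```text
8.75 [ 0.5517 -0.2086  0.1229] local 0.0164 -0.0077 F [-0.9 -0.4 -0.8] w 0.01 rot [-3.137e+00 -1.700e-01 -1.000e-03]
scene [[354.5 170.5]]
top [[377.3 210.1]]
```

Request:
apply_moves:
  motion:
    - {"x": 0.7,"y": 0.07,"z": -0.4,"yaw": 0,"hand": -1}
    - {"x": 1.4,"y": 0.15,"z": -0.9,"yaw": 0,"hand": -1}
    - {"x": 1.9,"y": 0.2,"z": -1.5,"yaw": 0,"hand": -1}
    - {"x": 2.35,"y": 0.25,"z": -2.2,"yaw": 0,"hand": -1}
    - {"x": 2.6,"y": 0.28,"z": -2.9,"yaw": 0,"hand": -1}
    - {"x": 2.8,"y": 0.3,"z": -3.5,"yaw": 0,"hand": -1}
    - {"x": 2.9,"y": 0.31,"z": -4.0,"yaw": 0,"hand": -1}
    - {"x": 2.9,"y": 0.31,"z": -4.3,"yaw": 0,"hand": -1}
    - {"x": 2.9,"y": 0.31,"z": -4.5,"yaw": 0,"hand": -1}

```text
clock: 9.88
position: [0.5798, -0.2059, 0.0781]
ee_rot: [3.137, 0.169, -0.0]
force: [0.2, 0.4, 1.1]
width: 0.004
gripper_force: 0.1
```

```bash
python3 look.py pics/l8.png
```

```text
9.975 [ 0.5797 -0.2059  0.0781] local 0.0444 -0.008 F [-0.2  0.2 -0.4] w 0.01 rot [ 3.137  0.169 -0.   ]
scene [[344.8 181. ]]
top [[373.1 203.1]]
```

View pics/l8.png

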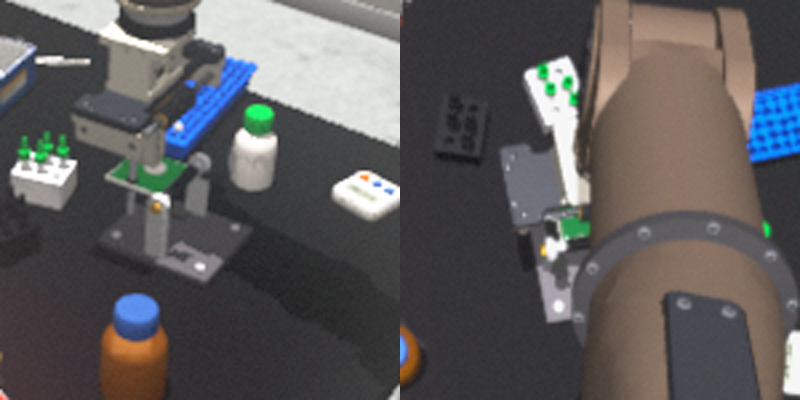

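The paddle is green up and close to level. I've now used all ten views, so I'll confirm the stop by force while pressing lightly.

Request:
apply_moves:
  motion:
    - {"x": 0.5,"y": 0.05,"z": -0.1,"yaw": 0,"hand": -1}
    - {"x": 0.5,"y": 0.05,"z": -0.2,"yaw": 0,"hand": -1}
    - {"x": 0.5,"y": 0.05,"z": -0.3,"yaw": 0,"hand": -1}
    - {"x": 0.5,"y": 0.05,"z": -0.3,"yaw": 0,"hand": -1}

```text
clock: 10.48
position: [0.584, -0.2059, 0.0773]
ee_rot: [3.136, 0.168, -0.002]
force: [-10.5, 1.6, 22.8]
width: 0.002
gripper_force: 11.7
```

The stop is reached: 23 N upward at z = 77 mm, which is the plate's top when level. Retracting straight up and clear.

Request:
apply_moves:
  motion:
    - {"x": 0,"y": 0,"z": 1,"yaw": 0,"hand": -1}
    - {"x": 0,"y": 0,"z": 4,"yaw": 0,"hand": -1}
    - {"x": 0,"y": 0,"z": 8,"yaw": 0,"hand": -1}
    - {"x": -3,"y": -3,"z": 12,"yaw": 0,"hand": -1}
    - {"x": -8,"y": -8,"z": 14,"yaw": 0,"hand": -1}
    - {"x": -12,"y": -13,"z": 14,"yaw": 0,"hand": -1}
    - {"x": -16,"y": -18,"z": 14,"yaw": 0,"hand": -1}
    - {"x": -20,"y": -23,"z": 14,"yaw": 0,"hand": -1}
    - {"x": -22,"y": -26,"z": 14,"yaw": 0,"hand": -1}
    - {"x": -22,"y": -26,"z": 14,"yaw": 0,"hand": -1}

```text
clock: 11.72
position: [0.3609, -0.4697, 0.2155]
ee_rot: [3.135, 0.156, -0.002]
force: [0.0, 1.2, -0.0]
width: 0.008
gripper_force: 0.0
```

Run:
```python
from fit import *
from cell import *
import cv2
v=np.load("v.npy")
for c in("scene","top"):
    im=get_image(c);hsv=cv2.cvtColor(im,cv2.COLOR_BGR2HSV)
    base=cv2.imread(f"pics/{c}0.png")
    for th in(2.8,3.14):print(c,th,"expected edge corners",proj(c,W(v,[pad(th,.07,.034),pad(th,.07,-.034),pad(th,.012,.034),pad(th,.012,-.034)])).round(1).tolist())
    cen=proj(c,W(v,[pad(3.14,.04,0)]))[0];m=cv2.inRange(hsv,(45,90,30),(90,255,255))
    n,l,s,ce=cv2.connectedComponentsWithStats(m)
    for k in range(1,n):
        if s[k][4]>30 and np.hypot(*(ce[k]-cen))<40:
            p=cv2.boxPoints(cv2.minAreaRect(np.argwhere(l==k)[:,::-1].astype(np.float32)));print(s[k],p.round(1).tolist())
    for q in("stand_full","rack_full","white_bottle","amber_bottle"):
        print(q,[(np.round(r["rect"]).astype(int).tolist(),round(r["p"],2)) for r in recognise(q,c)])
print(observe()["force"],observe()["position"],observe()["clock"])
```

```text
scene 2.8 expected edge corners [[330.8, 179.6], [343.0, 168.5], [347.8, 191.7], [359.6, 180.0]]
scene 3.14 expected edge corners [[329.3, 186.1], [341.5, 174.9], [347.5, 192.8], [359.3, 181.1]]
[303 169   7  12  56] [[303.0, 169.0], [309.0, 169.0], [309.0, 180.0], [303.0, 180.0]]
[311 170   5   9  32] [[311.0, 170.0], [315.0, 170.0], [315.0, 178.0], [311.0, 178.0]]
[341 176  19  16 168] [[338.0, 188.0], [342.29998779296875, 175.10000610351562], [359.70001220703125, 180.89999389648438], [355.3999938964844, 193.8000030517578]]
[332 180   7   8  36] [[331.79998779296875, 185.60000610351562], [334.1000061035156, 178.6999969482422], [339.20001220703125, 180.39999389648438], [336.8999938964844, 187.3000030517578]]
stand_full [([325, 175, 386, 227], 0.61)]
rack_full [([279, 191, 306, 218], 0.74), ([294, 173, 318, 201], 0.62)]
white_bottle [([376, 158, 397, 191], 0.56)]
amber_bottle [([325, 231, 351, 274], 0.88)]
top 2.8 expected edge corners [[356.4, 196.1], [382.3, 191.7], [359.8, 218.1], [385.5, 213.7]]
top 3.14 expected edge corners [[355.4, 196.6], [380.8, 192.4], [359.6, 218.1], [385.2, 213.7]]
[358 194  26  26 415] [[357.29998779296875, 196.89999389648438], [380.0, 193.1999969482422], [383.79998779296875, 215.5], [361.1000061035156, 219.3000030517578]]
stand_full [([346, 193, 392, 254], 0.95)]
rack_full [([350, 152, 374, 184], 0.89), ([311, 166, 333, 195], 0.87), ([355, 192, 390, 226], 0.46)]
white_bottle [([417, 210, 439, 233], 0.57), ([345, 191, 392, 251], 0.45)]
amber_bottle [([287, 250, 311, 274], 0.86), ([213, 226, 249, 263], 0.34), ([347, 152, 372, 183], 0.3)]
[ 0.98526489 -0.14367601  0.32037979] [ 0.36542179 -0.46483647  0.21529408] 12.225
```

Both cameras agree with the flat pose (3.14): the plate's corners are within about 2 px, the stand hasn't shifted and the robot is clear.

```bash
python3 -c "
from cell import *
print(sign_off())"
```

```text
the job is handed in; nothing more can be done
None
```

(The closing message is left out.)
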